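Pull the failed relay modules off the rail

ROBOT

A 6-joint arm with a two-finger parallel gripper is mounted at the origin on a cart in front of the work surface, level with it; the furniture and walls round the work are solid. World frame = base frame: x ahead of the robot, y to its left, z up, the work surface at z = 0. Lengths are in m, angles in degrees, forces in N, time in s.
With the tool pointing down it reaches from about 0.3 to 0.75 m from the base axis. Payload 8.5 kg.
Tool frame: the origin (TCP) lies at the very end of the fingers, on their centre line; the grasp point (between the pads) lies 19 mm behind it; z points along the fingers, y is the direction in which the jaws open and shut (so a half turn about z gives the same grasp; the last joint's range is limited). The gripper opens to 85 mm and grips with 20 to 120 N. Pads are 22 mm wide; open, the fingers measure 114 mm over their backs; the gripper's body (76 mm by 85 mm) begins 54 mm behind the grasp point. The pads swing forward as they close: fully open they stand 13 mm farther back than shut.
Start: joints at [57.279, 21.807, 74.336, -0, 83.858, -12.336], TCP at [0.192, 0.516, 0.231] pointing down, gripper open.
Joint ranges: [-178.18, 178.18], [-50.72, 133.34], [12.68, 142.11], [-81.47, 261.47], [9.98, 163.14], [-165.26, 165.26]. Speed limits (degrees/s): [136.94, 136.94, 180, 180, 180, 180].

INTERFACE

Orientations are given as a 3x3 rotation matrix whose columns are the frame's x, y, z axes.
In Python, from rig import status, vision, env gives the robot as it stands.
- The arm moves only by the tool send_rows, never from a script. Its argument "targets" is a list of rows, each a list of 7 numbers: the shift along the tool's x, y, z in units of 50 mm (1.0 is 50 mm), then the turn, a rotation vector about the tool's x, y, z in units of 8 degrees (1.0 is 8 degrees), then the finger opening in mm, from 0 to 85.4. A call has 1 to 5 rows; each row is the pose to reach, as a shift and turn from the pose commanded when the call began, along the tool's axes at that moment; what a row does not reach only later rows make up. A row lasts 1/8 s, in which the tool goes at most 62.5 mm and 10.7 degrees, less where a joint would pass 70% of its speed; a pose out of reach is approached as far as the arm can. A call with a gripper value outside its range is refused whole. The fingers move at their own pace and stop on an object; "grip_force" is the grip in N (left out, the last holds). Time passes only in rows, so rows that repeat a pose let the fingers close. It gives the time, the measured TCP pose, the force and the opening at its end, in the units of the state.
- status.observe(): the state, without advancing time (a new reading comes with each control period).
- vision.get_image(name): name is "side" or "top"; returns (picture, depth): 480x640x3 uint8, red, green, blue; 480x640 float32, m along the optical axis (not along the pixel's ray), 0 where there is no reading.
- vision.camera_model(name): a dict with "camera_matrix" (3x3 intrinsics, pixels), "view" (4x4, takes a point from world to camera coordinates). Camera axes: x right, y down, z forward; pixel columns grow to the right and rows downward; lengths in m; the calibration is good to about 2 mm. A picture is of the moment at which its call begins. camera_model takes no time and is no camera call.
- env.close_job(): hands the job in, once; it reports no verdict.
Trained networks look in the newest picture that a camera, given by its name, has taken for a name from the list of things; names that differ only in an ending like _2 or _b are one class to them, and where a whole thing is asked for, a point or a joint stands for the part that bears it (a point fixed in the world has none). Each returns a list of dicts, best first, with "p" (0 to 1); they miss things now and then, are a little off and sometimes report something else, mostly with a low value. They report only what shows in the picture. A call takes as long as a camera call.
- vision.masks_of(camera, label): "pixels" (480x640 bool, what is visible of it) and "extent" ([left, top, right, bottom] in pixels, round what is visible of it).
The state is a dict: "time_s": time; "q": joint angles; "qvel": joint speeds; "joint_efforts": joint torques, N m; "position": TCP position; "tool_rot": TCP orientation; "ft_force": force on the tool from outside, world axes, zero at the start; "wrist_torque": the same for the moment, N m; "grip_width": finger opening in m.
Only numpy, scipy, OpenCV 4.12 (cv2) and the standard library are available. Lean on these libraries where they do the work, as an engineer would, in place of code of your own. Each camera call takes 0.05 s, during which the arm holds its last target.

TASK

Isolate the relay panel by sliding its black grip fully to the red end of the track. Then pull every failed module (red lamp) straight up off the rail and put it in the blue tray, keeping the panel isolated and leaving the healthy green ones seated. Once the last failed one is in the tray, slide the grip back to standby, its centre lined up with the yellow pointer, and let go.

Things in the scene. Friction and masses are not known exactly. Their poses are not given: they have to be found in the camera images.
- panel: fixed grey panel lying on the worktop, 160 x 340 x 8 mm; origin: centre of its underside; x points from its front (robot side) to its back, y along the rail to the left, z up. Rail at x = +45 mm, slide track at x = -45 mm, both along y; in front of the track a painted strip, green at the right end, red at the left end
- rail_mid (a point): middle of the rail's top, 48 mm above the worktop. Upright aluminium rail 12 mm thick, 304 mm long along panel y, seven places 42 mm apart at y = -126, -84, -42, 0, 42, 84, 126 mm with black ribs between (9 mm thick, top 34 mm above the worktop). Seated modules: feet 14, centre 51, top 88 mm above the worktop. Sprung catches: a module comes straight up off against 8 to 10 N
- slide_top (a point): centre of the top of the black slide grip (28 mm in panel x, 20 mm in panel y, 40 mm high, top 62 mm above the worktop, bottom 22 mm); the track housing below it is 40 x 170 mm, its top 22 mm above the worktop
- slide (a joint): position of the slide grip, m: 0 at the right (green) end of the track, 0.12 at the left (red) end, which is the isolated position; grows along panel y; grip centre at panel y = value - 0.06. It stays where it is left; friction 1.5 N
- pointer: small fixed yellow pointer, 12 x 10 x 6 mm, on the panel's painted strip in front of the slide track, 27 mm nearer the robot than the grip's centre line; origin at the centre of its underside, axes parallel to the panel's. It marks the standby position: the grip is there when its centre has the pointer's y in the panel frame
- tray: loose blue open tray, outside 100 x 200 x 32 mm (its x, y, z), walls and floor 3 mm, about 0.5 kg, in front of the panel; origin: centre of its underside, z up
- fault_0_mid (a point): centre (half-way up) of a FAILED (red top plate) relay module, grey, 36 x 30 x 74 mm (its x, y, z); z points from feet to lamp, x and y parallel to the panel's when seated. Upper 40 mm: solid head to grip (middle 17 mm above this point); below: two 34 mm legs before and behind the rail. About 0.09 kg. Lifted, it is free of the catches after 8 mm, ribs 20, rail 34. 3 to 5 of these are present
- fault_0: the same failed module as fault_0_mid, origin at the centre of its underside (between the feet), 37 mm below that point along its z
- fault_1_mid (a point): centre (half-way up) of a FAILED (red top plate) relay module, grey, 36 x 30 x 74 mm (its x, y, z); z points from feet to lamp, x and y parallel to the panel's when seated. Upper 40 mm: solid head to grip (middle 17 mm above this point); below: two 34 mm legs before and behind the rail. About 0.09 kg. Lifted, it is free of the catches after 8 mm, ribs 20, rail 34. 3 to 5 of these are present
- fault_1: the same failed module as fault_1_mid, origin at the centre of its underside (between the feet), 37 mm below that point along its z
- fault_2_mid (a point): centre (half-way up) of a FAILED (red top plate) relay module, grey, 36 x 30 x 74 mm (its x, y, z); z points from feet to lamp, x and y parallel to the panel's when seated. Upper 40 mm: solid head to grip (middle 17 mm above this point); below: two 34 mm legs before and behind the rail. About 0.09 kg. Lifted, it is free of the catches after 8 mm, ribs 20, rail 34. 3 to 5 of these are present
- fault_2: the same failed module as fault_2_mid, origin at the centre of its underside (between the feet), 37 mm below that point along its z
- fault_3_mid (a point): centre (half-way up) of a FAILED (red top plate) relay module, grey, 36 x 30 x 74 mm (its x, y, z); z points from feet to lamp, x and y parallel to the panel's when seated. Upper 40 mm: solid head to grip (middle 17 mm above this point); below: two 34 mm legs before and behind the rail. About 0.09 kg. Lifted, it is free of the catches after 8 mm, ribs 20, rail 34. 3 to 5 of these are present
- fault_3: the same failed module as fault_3_mid, origin at the centre of its underside (between the feet), 37 mm below that point along its z
- fault_4_mid (a point): centre (half-way up) of a FAILED (red top plate) relay module, grey, 36 x 30 x 74 mm (its x, y, z); z points from feet to lamp, x and y parallel to the panel's when seated. Upper 40 mm: solid head to grip (middle 17 mm above this point); below: two 34 mm legs before and behind the rail. About 0.09 kg. Lifted, it is free of the catches after 8 mm, ribs 20, rail 34. 3 to 5 of these are present
- fault_4: the same failed module as fault_4_mid, origin at the centre of its underside (between the feet), 37 mm below that point along its z
- good_0_mid (a point): centre (half-way up) of a HEALTHY (green top plate) relay module, grey, 36 x 30 x 74 mm (its x, y, z); z points from feet to lamp, x and y parallel to the panel's when seated. Upper 40 mm: solid head to grip (middle 17 mm above this point); below: two 34 mm legs before and behind the rail. About 0.09 kg. Lifted, it is free of the catches after 8 mm, ribs 20, rail 34. It stays on the rail
- good_1_mid (a point): centre (half-way up) of a HEALTHY (green top plate) relay module, grey, 36 x 30 x 74 mm (its x, y, z); z points from feet to lamp, x and y parallel to the panel's when seated. Upper 40 mm: solid head to grip (middle 17 mm above this point); below: two 34 mm legs before and behind the rail. About 0.09 kg. Lifted, it is free of the catches after 8 mm, ribs 20, rail 34. It stays on the rail

How it is judged:
By the outcome, as a careful person would: the job done as asked, in the order asked, and still so for the second after the job is handed in, with the robot touching nothing.
Of fault_0, fault_1, fault_2, fault_3, fault_4 only 3 to 5 are there at a start; the rules pass over those that are not, and their reading is None.
At some moment in a run one of tray may be knocked a few centimetres aside while the robot is not near it.
Once in a run the grip may slacken for a moment while it holds something.
It also fails if it takes over 210 s, if anything falls off the work surface, if the arm or the gripper's body presses on something with over 40 N, if the wrist force passes 120 N, or if a joint passes its speed limit or range.

## Working session

There is one attempt and no reset: what is moved stays moved. The work goes in short steps, Python scripts to look and compute and a tool call to move; the robot and the scene stay as the last step left them, time stands still between calls to the robot, and variables do not carry over. Pictures are saved under pics/ and viewed, and the job is handed in when it is done.

Besides the shell and the picture viewer there is one more tool, called after ">>>" by a JSON object that holds its "method" and its "body", one argument or row to a line. send_rows: Moves the arm, as the interface text tells. Its arguments: {"type":"object","properties":{"targets":{"type":"array","items":{"type":"array","items":{"type":"number"}}},"grip_force":{"type":"number"}},"required":["targets"]}

```bash
ls; mkdir -p pics
cat > h.py <<'E'
import numpy as np, cv2
from rig import status, vision, env
def snap(cam,fn=None):
    im,d=vision.get_image(cam)
    if fn: cv2.imwrite('pics/'+fn,im[:,:,::-1])
    return im,d
def world(cam,u,v,z):
    m=vision.camera_model(cam);K=np.array(m['camera_matrix']);V=np.array(m['view'])
    p=np.array([(u-K[0,2])/K[0,0]*z,(v-K[1,2])/K[1,1]*z,z]) if np.isscalar(u) else np.stack([(u-K[0,2])/K[0,0]*z,(v-K[1,2])/K[1,1]*z,z])
    R=V[:3,:3];t=V[:3,3]
    return (R.T@(p.T-t).T).T if np.isscalar(u) else (R.T@(p-t[:,None])).T
def proj(cam,P):
    m=vision.camera_model(cam);K=np.array(m['camera_matrix']);V=np.array(m['view'])
    P=np.atleast_2d(P);c=P@V[:3,:3].T+V[:3,3];q=c@K.T
    return q[:,:2]/q[:,2:]
def cloud(cam,d,mask=None):
    m=(d>0) if mask is None else (mask&(d>0))
    v,u=np.nonzero(m)
    return world(cam,u.astype(float),v.astype(float),d[v,u].astype(float)),u,v
def st():
    s=status.observe();print('t',round(s['time_s'],2),'p',np.round(s['position'],4),'f',np.round(s['ft_force'],1),'w',round(s['grip_width'],4));return s
E
python3 - <<'E'
from h import *
s=st();print(np.round(s['tool_rot'],3))
for c in('top','side'):
    snap(c,c+'0.png');m=vision.camera_model(c);print(m['camera_matrix'],np.round(m['view'],3))
for n in ['panel','slide_top','pointer','tray','fault_0','good_0']:
  for c in('top','side'):
    r=vision.masks_of(c,n)
    print(n,c,[(round(x['p'],2),[int(e) for e in x['extent']]) for x in r])
E
```

```text
pics
t 0.0 p [0.1914 0.5153 0.2307] f [ 0.7  0.4 -0.5] w 0.0852
[[-0.937  0.348 -0.001]
 [ 0.348  0.937 -0.001]
 [ 0.    -0.001 -1.   ]]
[[581.43158305   0.         328.09854543]
 [  0.         581.43158305 246.30201002]
 [  0.           0.           1.        ]] [[ 0.007 -1.    -0.004  0.26 ]
 [-0.985 -0.006 -0.171  0.555]
 [ 0.171  0.005 -0.985  0.823]
 [ 0.     0.     0.     1.   ]]
[[619.93995294   0.         308.78798705]
 [  0.         619.93995294 234.51378357]
 [  0.           0.           1.        ]] [[-0.964 -0.266  0.015  0.576]
 [-0.171  0.574 -0.801 -0.006]
 [ 0.205 -0.775 -0.598  0.977]
 [ 0.     0.     0.     1.   ]]
panel top [(0.75, [237, 164, 477, 332])]
panel side [(0.79, [232, 184, 362, 336]), (0.63, [244, 230, 274, 288]), (0.22, [242, 183, 270, 195])]
slide_top top [(0.78, [390, 246, 413, 264]), (0.64, [408, 160, 441, 202]), (0.46, [306, 201, 335, 238])]
slide_top side [(0.58, [305, 193, 323, 218])]
pointer top [(0.64, [377, 277, 385, 286])]
pointer side []
tray top [(0.86, [311, 290, 456, 397])]
tray side [(0.7, [352, 198, 449, 302])]
fault_0 top [(0.87, [383, 171, 411, 207]), (0.8, [306, 201, 334, 239]), (0.69, [407, 160, 440, 200]), (0.58, [279, 212, 308, 249]), (0.43, [238, 161, 475, 328])]
fault_0 side [(0.87, [246, 214, 271, 232]), (0.8, [239, 152, 267, 167]), (0.79, [241, 165, 269, 184]), (0.6, [245, 233, 274, 288]), (0.17, [304, 187, 323, 217])]Traceback (most recent call last):
  File "<stdin>", line 7, in <module>
ValueError: it knows: fault, fault_0_mid, fault_1_mid, fault_2_mid, fault_3_mid, fault_4_mid, good_0_mid, good_1_mid, panel, pointer, rail_mid, slide, slide_top, tray
```

View pics/top0.png

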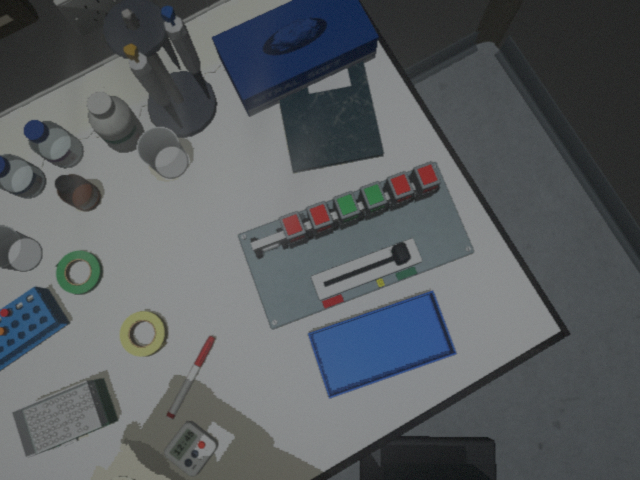

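View pics/side0.png

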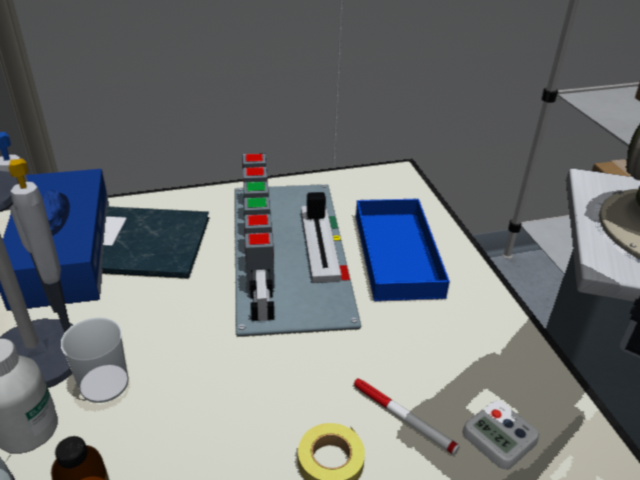

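```bash
cat > pose.py <<'E'
from h import *
def ray_z(cam,u,v,z):
    m=vision.camera_model(cam);K=np.array(m['camera_matrix']);V=np.array(m['view'])
    d=V[:3,:3].T@np.linalg.inv(K)@np.array([u,v,1.]);o=-V[:3,:3].T@V[:3,3]
    return o+d*(z-o[2])/d[2]
def blobs(im,kind,box):
    h=cv2.cvtColor(im,cv2.COLOR_RGB2HSV);H,S,Vv=[h[...,i].astype(int) for i in range(3)]
    if kind=='red': m=((H<8)|(H>172))&(S>140)&(Vv>70)
    if kind=='green': m=(H>45)&(H<85)&(S>110)&(Vv>40)
    if kind=='yellow': m=(H>20)&(H<35)&(S>140)&(Vv>80)
    if kind=='blue': m=(H>100)&(H<125)&(S>140)&(Vv>40)
    k=np.zeros(m.shape,bool);l,t,r,b=box;k[t:b,l:r]=1;m&=k
    n,lab,stt,c=cv2.connectedComponentsWithStats(m.astype(np.uint8))
    return [(c[i],stt[i],lab==i) for i in range(1,n) if stt[i][4]>12]
def rect(cam,mask,z):
    v,u=np.nonzero(mask)
E
python3 - <<'E'
from pose import *
for cam,box in(('top',(230,150,480,335)),('side',(225,145,362,340))):
    im,d=snap(cam)
    for k in('red','green','yellow'):
        for c,s,m in blobs(im,k,box):
            P,_,_=cloud(cam,d,m)
            zz=np.median(P[:,2])
            print(cam,k,np.round(c,1),s[4],'depth med',np.round(np.median(P,0),4),'z88',np.round(ray_z(cam,*c,.088),4)[:2],'z8',np.round(ray_z(cam,*c,.008),4)[:2])
im,d=snap('top');P,u,v=cloud('top',d)
r=vision.masks_of('top','panel')[0]['pixels']; P,_,_=cloud('top',d,r)
Q=P[abs(P[:,2]-.008)<.004]
print(np.median(Q[:,2]),cv2.minAreaRect(Q[:,:2].astype(np.float32)*1000))
r=vision.masks_of('top','tray')[0]['pixels']; P,_,_=cloud('top',d,r)
print(np.percentile(P[:,2],[1,5,50,95,99]));Q=P[P[:,2]>.024]
print(cv2.minAreaRect(Q[:,:2].astype(np.float32)*1000),cv2.minAreaRect(P[:,:2].astype(np.float32)*1000))
r=vision.masks_of('top','slide_top')[0]['pixels']; P,_,_=cloud('top',d,r)
Q=P[P[:,2]>.054];print('slide',len(Q),np.median(Q,0),cv2.minAreaRect(Q[:,:2].astype(np.float32)*1000))
E
```

```text
top red [427.  174.3] 222 depth med [0.6538 0.1203 0.0889] z88 [0.6541 0.1201] z8 [0.6784 0.1065]
top red [400.3 184.3] 222 depth med [0.6388 0.1596 0.0887] z88 [0.6388 0.1593] z8 [0.6617 0.1495]
top red [319.2 214.2] 222 depth med [0.5935 0.277  0.0889] z88 [0.5935 0.2768] z8 [0.612  0.2785]
top red [294.6 226.5] 95 depth med [0.5743 0.3114 0.0887] z88 [0.5752 0.3119] z8 [0.5918 0.317 ]
top red [332.4 300.8] 124 depth med [0.4748 0.2567 0.0086] z88 [0.4689 0.257 ] z8 [0.4752 0.2567]
top green [373.5 194.2] 231 depth med [0.6238 0.1989 0.089 ] z88 [0.6237 0.1984] z8 [0.6451 0.1924]
top green [346.4 204.2] 231 depth med [0.6085 0.2381 0.0889] z88 [0.6086 0.2375] z8 [0.6285 0.2354]
top yellow [380.  281.7] 22 depth med [0.5044 0.1836 0.0122] z88 [0.4963 0.1899] z8 [0.5052 0.1831]
side red [253.8 157. ] 114 depth med [0.6546 0.1213 0.0904] z88 [0.6561 0.1174] z8 [ 0.706  -0.0143]
side red [254.2 170.7] 142 depth med [0.6405 0.1593 0.0903] z88 [0.6416 0.1561] z8 [0.6891 0.0308]
side red [257.4 219.5] 193 depth med [0.594  0.2781 0.0904] z88 [0.5951 0.275 ] z8 [0.635  0.1693]
side red [25
[... 414 characters left out ...]
8 depth med [0.519  0.1445 0.0102] z88 [0.4962 0.2515] z8 [0.5197 0.1419]
side yellow [336.4 237.4] 25 depth med [0.5038 0.1853 0.0127] z88 [0.4839 0.2836] z8 [0.5053 0.1793]
0.007655253209084964 ((565.6502685546875, 220.57601928710938), (159.3415985107422, 339.709716796875), 21.103349685668945)
[-0.00063671  0.00046066  0.00321268  0.03130598  0.03373936]
((410.7507629394531, 182.947021484375), (99.60295104980469, 200.448974609375), 18.870946884155273) ((410.6224060058594, 182.64370727539062), (101.7838134765625, 203.1175537109375), 18.079620361328125)
slide 676 [0.64975644 0.12192639 0.08718509] ((650.57421875, 125.03057098388672), (37.15131378173828, 42.6811408996582), 23.555219650268555)
```

```bash
cat >> pose.py <<'E'
TH=None
def panelfit():
    pts=np.array([[.6541,.1201],[.6388,.1593],[.6237,.1984],[.6086,.2375],[.5935,.2768]])
    pts2=np.array([[.6546,.1213],[.6405,.1593],[.6249,.1994],[.6095,.2382],[.594,.2781]])
    p=(pts+pts2)/2
    ys=np.array([-126,-84,-42,0,42])/1000
    A=np.polyfit(ys,p,1);ey=A[0]/np.linalg.norm(A[0]);th=np.arctan2(-ey[0],ey[1])
    ex=np.array([np.cos(th),np.sin(th)]);o=A[1]-.045*ex
    return o,ex,ey,th
O,EX,EY,TH=panelfit()
def w2p(P):
    q=np.asarray(P)[...,:2]-O;return np.stack([q@EX,q@EY],-1)
def p2w(x,y): return O+x*EX+y*EY
def aim(xy,z,yaw=None):
    """print shift/turn units to reach TCP at xy,z with tool y axis at world yaw(deg), pointing straight down"""
    from scipy.spatial.transform import Rotation as Rn
    s=status.observe();R=np.array(s['tool_rot']);p=np.array(s['position'])
    d=R.T@(np.array([xy[0],xy[1],z])-p)/.05
    if yaw is None: t=np.zeros(3)
    else:
        yw=np.deg2rad(yaw);y=np.array([np.cos(yw),np.sin(yw),0]);zz=np.array([0,0,-1.]);x=np.cross(y,zz)
        t=np.rad2deg(Rn.from_matrix(R.T@np.stack([x,y,zz],1)).as_rotvec())/8
    print('t',round(s['time_s'],2),'pos',np.round(p,4),'SHIFT',np.round(d,3),'TURN',np.round(t,3),'w',round(s['grip_width'],4),'f',np.round(s['ft_force'],1))
def slidepos(cam='top'):
    im,d=snap(cam);P,u,v=cloud(cam,d);q=w2p(P)
    m=(abs(q[:,0]+.045)<.03)&(abs(q[:,1])<.1)&(P[:,2]>.055)&(P[:,2]<.068)
    q=q[m]
    if len(q)<5:return None
    lo,hi=np.percentile(q,[2,98],axis=0)
    return len(q),np.round(lo,4),np.round(hi,4),np.round((lo+hi)/2,4)
E
python3 - <<'E'
from pose import *
print(O,np.rad2deg(TH)); print(slidepos('top'));print(slidepos('side'))
for n,c in(('top',(.5044,.1836)),('side',(.5038,.1853))):print(n,w2p(c))
print(w2p(ray_z('top',380,281.7,.014)),w2p(ray_z('side',336.4,237.4,.0135)))
q=slidepos()[3]
aim(p2w(-.045,q[1]),.13,np.rad2deg(TH)+90)
E
```

```text
[0.56707583 0.22179666] 21.166179616275723
(253, array([-0.0596, -0.0631]), array([-0.0332, -0.0443]), array([-0.0464, -0.0537]))
(202, array([-0.0573, -0.0614]), array([-0.0306, -0.0423]), array([-0.0439, -0.0519]))
top [-0.07223937 -0.01298918]
side [-0.07218506 -0.01118722]
[-0.07210773 -0.01298785] [-0.07177168 -0.01019055]
t 1.05 pos [0.1916 0.5155 0.2313] SHIFT [-9.124 -4.29   2.026] TURN [-0.    -0.    -5.194] w 0.0856 f [ 0.2 -0.2 -0.1]
```

>>> {"method": "send_rows", "body": {
  "targets": [
    [-9.12,-4.29,0,0,0,-5.19,60],
    [-9.12,-4.29,0,0,0,-5.19,60],
    [-9.12,-4.29,0,0,0,-5.19,60],
    [-9.12,-4.29,0,0,0,-5.19,60],
    [-9.12,-4.29,0,0,0,-5.19,60]
  ],
  "grip_force": 30
}}

```text
time_s: 1.68
position: [0.392, 0.3123, 0.2315]
tool_rot: [[-0.931, -0.364, 0.0], [-0.364, 0.931, 0.0], [-0.001, 0.0, -1.0]]
ft_force: [0.5, 1.0, -0.2]
grip_width: 0.06
```

```bash
python3 -c "
from pose import *
aim(p2w(-.045,-.053),.13,np.rad2deg(TH)+90)"
```

```text
t 1.68 pos [0.392  0.3123 0.2315] SHIFT [-1.698 -4.017  2.031] TURN [0.001 0.004 0.023] w 0.06 f [ 0.5  1.  -0.2]
```

>>> {"method": "send_rows", "body": {
  "targets": [
    [-1.7,-4.02,0,0,0,0,60],
    [-1.7,-4.02,0,0,0,0,60],
    [-1.7,-4.02,1,0,0,0,60],
    [-1.7,-4.02,2,0,0,0,60],
    [-1.7,-4.02,2,0,0,0,60]
  ]
}}

```text
time_s: 2.3
position: [0.5423, 0.1552, 0.1284]
tool_rot: [[-0.934, -0.359, -0.005], [-0.359, 0.934, -0.0], [0.005, 0.002, -1.0]]
ft_force: [0.4, 0.7, -0.3]
grip_width: 0.0598
```

```bash
python3 -c "
from pose import *
aim(p2w(-.045,-.053),.036,np.rad2deg(TH)+90)"
```

```text
t 2.3 pos [0.5423 0.1552 0.1284] SHIFT [-0.052 -0.     1.847] TURN [ 0.011 -0.037 -0.019] w 0.0598 f [ 0.4  0.7 -0.3]
```

>>> {"method": "send_rows", "body": {
  "targets": [
    [-0.05,0,0.9,0,0,0,60],
    [-0.05,0,1.5,0,0,0,60],
    [-0.05,0,1.9,0,0,0,60],
    [-0.05,0,1.92,0,0,0,0],
    [-0.05,0,1.92,0,0,0,0]
  ]
}}

```text
time_s: 2.92
position: [0.5457, 0.1581, 0.0368]
tool_rot: [[-0.932, -0.361, 0.002], [-0.361, 0.932, 0.0], [-0.002, -0.001, -1.0]]
ft_force: [1.2, -2.4, 1.1]
grip_width: 0.0241
```

>>> {"method": "send_rows", "body": {
  "targets": [
    [0,0,0,0,0,0,0],
    [0,0,0,0,0,0,0],
    [0,0,0,0,0,0,0]
  ]
}}

```text
time_s: 3.3
position: [0.5458, 0.1579, 0.037]
tool_rot: [[-0.933, -0.361, 0.003], [-0.361, 0.933, 0.001], [-0.003, -0.0, -1.0]]
ft_force: [-0.8, 1.1, 6.2]
grip_width: 0.019
```

```bash
python3 -c "
from pose import *
s=st();print(w2p(s['position']));aim(p2w(-.045,.06),s['position'][2],np.rad2deg(TH)+90);snap('side','s1.png');snap('top','t1.png')"
```

```text
t 3.3 p [0.5458 0.1579 0.037 ] f [-0.8  1.1  6.2] w 0.019
[-0.04289284 -0.05188519]
t 3.3 pos [0.5458 0.1579 0.037 ] SHIFT [ 4.300e-02  2.238e+00 -1.000e-03] TURN [-0.003  0.021 -0.003] w 0.019 f [-0.8  1.1  6.2]
```

View pics/s1.png

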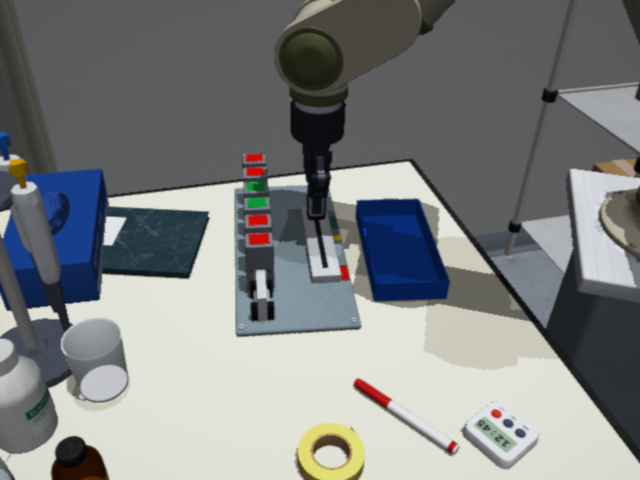

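>>> {"method": "send_rows", "body": {
  "targets": [
    [0.04,0.4,-0.05,0,0,0,0],
    [0.04,0.9,-0.05,0,0,0,0],
    [0.04,1.4,-0.05,0,0,0,0],
    [0.04,1.8,-0.05,0,0,0,0],
    [0.04,2.1,-0.05,0,0,0,0]
  ]
}}

```text
time_s: 4.03
position: [0.5071, 0.2562, 0.0374]
tool_rot: [[-0.933, -0.361, 0.005], [-0.361, 0.933, 0.001], [-0.005, -0.001, -1.0]]
ft_force: [12.0, 3.2, -17.5]
grip_width: 0.0194
```

```bash
python3 -c "
from pose import *
s=st();print(w2p(s['position']))"
```

```text
t 4.03 p [0.5071 0.2562 0.0374] f [ 12.    3.2 -17.5] w 0.0194
[-0.04353118  0.05374804]
```

>>> {"method": "send_rows", "body": {
  "targets": [
    [-0.03,0.05,0.03,0,0,0,0],
    [-0.03,0.1,0.03,0,0,0,0],
    [-0.03,0.13,0.03,0,0,0,0],
    [-0.03,0.15,0.03,0,0,0,0],
    [-0.03,0.17,0.03,0,0,0,0]
  ]
}}

```text
time_s: 4.65
position: [0.5051, 0.2618, 0.0372]
tool_rot: [[-0.933, -0.361, 0.003], [-0.361, 0.933, -0.002], [-0.002, -0.003, -1.0]]
ft_force: [6.7, -11.2, 4.8]
grip_width: 0.0193
```

```bash
python3 -c "
from pose import *
s=st();print(w2p(s['position']))"
```

```text
t 4.65 p [0.5051 0.2618 0.0372] f [  6.7 -11.2   4.8] w 0.0193
[-0.04332872  0.05965479]
```

>>> {"method": "send_rows", "body": {
  "targets": [
    [0,0,0,0,0,0,40],
    [0,0,0,0,0,0,40],
    [0,0,0,0,0,0,40],
    [0,0,-1,0,0,0,40],
    [0,0,-2,0,0,0,50]
  ]
}}

```text
time_s: 5.28
position: [0.5032, 0.2633, 0.1372]
tool_rot: [[-0.933, -0.361, -0.002], [-0.361, 0.933, -0.0], [0.002, 0.0, -1.0]]
ft_force: [0.9, -0.5, 0.2]
grip_width: 0.0499
```

```bash
python3 -c "
from pose import *
s=st();print(slidepos('top'),slidepos('side'))
snap('top','t2.png')
aim(p2w(.0465,.083),.17,np.rad2deg(TH))"
```

```text
t 5.28 p [0.5032 0.2633 0.1372] f [ 0.9 -0.5  0.2] w 0.0499
None (256, array([-0.0572,  0.0519]), array([-0.0309,  0.0712]), array([-0.044 ,  0.0615]))
t 5.42 pos [0.5045 0.2637 0.1386] SHIFT [-1.798  0.427 -0.619] TURN [ 0.025  0.029 11.248] w 0.05 f [ 0.9 -0.1 -0.3]
```

>>> {"method": "send_rows", "body": {
  "targets": [
    [-0.9,0.2,-0.6,0,0,11.25,60],
    [-1.8,0.42,-0.6,0,0,11.25,60],
    [-1.8,0.42,-0.6,0,0,11.25,60],
    [-1.8,0.42,-0.6,0,0,11.25,60],
    [-1.8,0.42,-0.6,0,0,11.25,60]
  ],
  "grip_force": 60
}}

```text
time_s: 6.05
position: [0.5795, 0.3153, 0.1644]
tool_rot: [[-0.839, 0.544, -0.003], [0.544, 0.839, -0.001], [0.002, -0.002, -1.0]]
ft_force: [-0.0, 1.1, 0.4]
grip_width: 0.0602
```

```bash
python3 -c "
from pose import *
print(w2p((.5784,.3172)))
aim(p2w(.0455,.085),.12,np.rad2deg(TH))"
```

```text
[0.04500789 0.08487829]
t 6.05 pos [0.5795 0.3153 0.1644] SHIFT [0.034 0.032 0.887] TURN [-0.022 -0.009  4.488] w 0.0602 f [-0.   1.1  0.4]
```

>>> {"method": "send_rows", "body": {
  "targets": [
    [0.03,0.03,0,0,0,4.5,60],
    [0.03,0.03,0,0,0,4.5,60],
    [0.03,0.03,0,0,0,4.5,60],
    [0.03,0.03,0.4,0,0,4.5,60],
    [0.03,0.03,0.6,0,0,4.5,60]
  ]
}}

```text
time_s: 6.68
position: [0.5788, 0.3172, 0.1339]
tool_rot: [[-0.366, 0.931, -0.004], [0.931, 0.366, -0.001], [0.0, -0.004, -1.0]]
ft_force: [0.2, 0.1, -0.7]
grip_width: 0.0598
```

```bash
python3 -c "
from pose import *
snap('side','s3.png')
aim(p2w(.0455,.085),.05,np.rad2deg(TH))"
```

```text
t 6.72 pos [0.5785 0.317  0.133 ] SHIFT [0.006 0.017 1.66 ] TURN [-0.037 -0.002  0.043] w 0.06 f [-0.7 -0.4 -1. ]
```

View pics/s3.png

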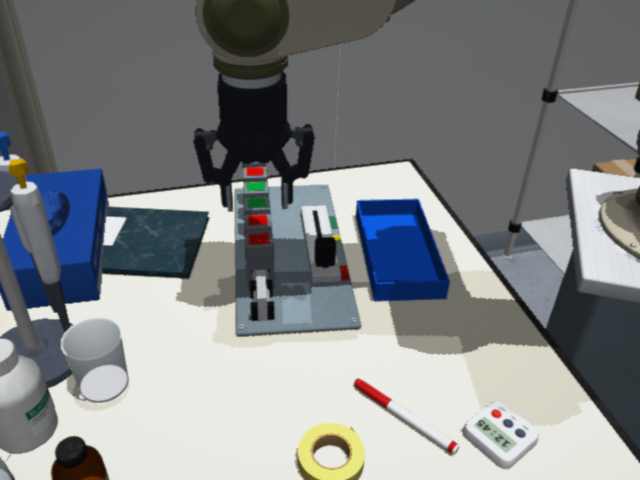

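>>> {"method": "send_rows", "body": {
  "targets": [
    [0,0.01,0.8,0,0,0.04,60],
    [0,0.01,1.4,0,0,0.04,60],
    [0,0.01,1.64,0,0,0.04,60],
    [0,0.01,1.64,0,0,0.04,20],
    [0,0.01,1.64,0,0,0.04,20]
  ]
}}

```text
time_s: 7.35
position: [0.5801, 0.3176, 0.0554]
tool_rot: [[-0.36, 0.933, 0.0], [0.933, 0.36, -0.0], [-0.0, 0.0, -1.0]]
ft_force: [-1.8, -1.2, -0.5]
grip_width: 0.0353
```

>>> {"method": "send_rows", "body": {
  "targets": [
    [0,0,0,0,0,0,20],
    [0,0,0,0,0,0,20]
  ]
}}

```text
time_s: 7.6
position: [0.5801, 0.3176, 0.0554]
tool_rot: [[-0.36, 0.933, 0.001], [0.933, 0.36, 0.0], [-0.0, 0.001, -1.0]]
ft_force: [-3.5, -1.6, 5.1]
grip_width: 0.0348
```

```bash
python3 -c "
from pose import *
s=st();print(w2p(s['position']))"
```

```text
t 7.6 p [0.5801 0.3176 0.0554] f [-3.5 -1.6  5.1] w 0.0348
[0.04668783 0.08464277]
```

>>> {"method": "send_rows", "body": {
  "targets": [
    [0,0,-0.15,0,0,0,20],
    [0,0,-0.35,0,0,0,20],
    [0,0,-0.7,0,0,0,20],
    [0,0,-1.2,0,0,0,20],
    [0,0,-1.9,0,0,0,20]
  ]
}}

```text
time_s: 8.22
position: [0.5803, 0.3176, 0.1512]
tool_rot: [[-0.36, 0.933, 0.001], [0.933, 0.36, 0.0], [-0.0, 0.001, -1.0]]
ft_force: [1.0, 1.2, -0.3]
grip_width: 0.0353
```

```bash
cat >> pose.py <<'E'
def traypose():
    out=None
    for cam in('top','side'):
        im,d=snap(cam)
        h=cv2.cvtColor(im,cv2.COLOR_RGB2HSV).astype(int)
        P,u,v=cloud(cam,d);hh=h[v,u]
        m=(hh[:,0]>100)&(hh[:,0]<125)&(hh[:,1]>120)&(P[:,0]<.56)&(P[:,0]>.25)&(P[:,1]<.4)&(P[:,1]>-.05)&(P[:,2]>-.005)&(P[:,2]<.04)
        Q=P[m]
        # keep main cluster
        r=cv2.minAreaRect((Q[:,:2]*1000).astype(np.float32));R=Q[Q[:,2]>.024]
        r2=cv2.minAreaRect((R[:,:2]*1000).astype(np.float32))
        print(cam,len(Q),np.round(r[0],1),np.round(r[1],1),round(r[2],1),'| rim',np.round(r2[0],1),np.round(r2[1],1),round(r2[2],1))
E
python3 -c "
from pose import *
st();snap('side','s4.png');traypose()"
```

```text
t 8.22 p [0.5803 0.3176 0.1512] f [ 1.   1.2 -0.3] w 0.0353
top 2848 [432.4 122.4] [99.5 69.7] 20.4 | rim [432.1 123.3] [98.6 69.9] 19.1
side 7242 [413.1 184.6] [100.4 205.1] 19.3 | rim [412.7 185.1] [ 99.8 203.6] 19.4
```

View pics/s4.png

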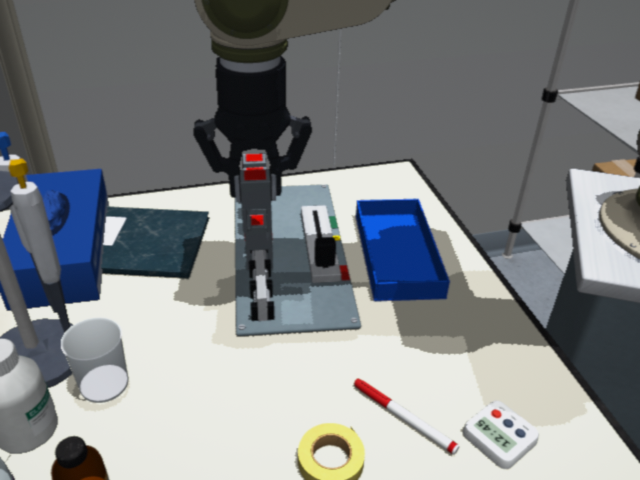

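```bash
cat >> pose.py <<'E'
def slot(c,yaw,y,x=0):
    a=np.deg2rad(yaw);return np.array(c)+x*np.array([np.cos(a),np.sin(a)])+y*np.array([-np.sin(a),np.cos(a)])
E
python3 -c "
from pose import *
aim(slot((.4128,.185),19.3,.066),.11,19.3)"
```

```text
t 8.38 pos [0.5812 0.3179 0.1527] SHIFT [ 0.052 -4.063  0.828] TURN [0.045 0.002 0.225] w 0.035 f [ 0.6  0.2 -1.2]
```

>>> {"method": "send_rows", "body": {
  "targets": [
    [0.05,-1,0,0,0,0.22,20],
    [0.05,-2,0,0,0,0.22,20],
    [0.05,-3,0,0,0,0.22,20],
    [0.05,-4.06,0,0,0,0.22,20],
    [0.05,-4.06,0.8,0,0,0.22,20]
  ]
}}

```text
time_s: 9.0
position: [0.3882, 0.2465, 0.1111]
tool_rot: [[-0.332, 0.943, 0.005], [0.943, 0.332, 0.001], [-0.0, 0.005, -1.0]]
ft_force: [0.8, 0.6, -2.0]
grip_width: 0.0351
```

```bash
python3 -c "
from pose import *
traypose()
snap('side','s5.png')
aim(slot((.4128,.185),19.3,.066),.048,19.3)"
```

```text
top 1990 [434.1 117.3] [98.9 57.3] 19.3 | rim [434.1 117.3] [98.9 57.3] 19.3
side 5842 [405.5 182.4] [115.2 204.8] 19.3 | rim [412.5 184.5] [100.6 204.2] 19.4
t 9.15 pos [0.3892 0.2466 0.1087] SHIFT [0.002 0.043 1.214] TURN [-0.022 -0.001  0.004] w 0.0354 f [-0.6  0.7  0.7]
```

View pics/s5.png

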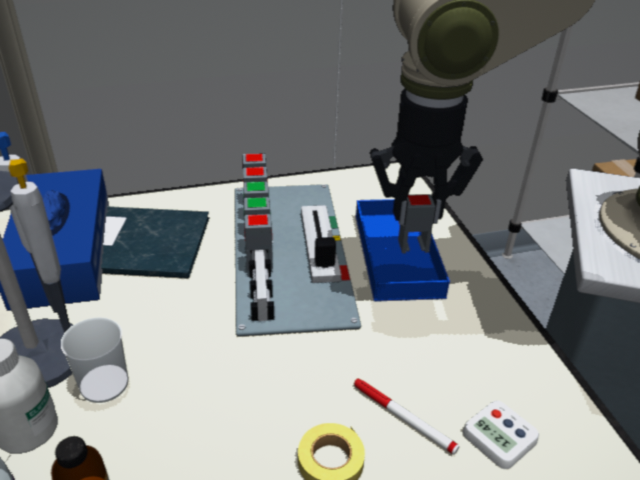

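>>> {"method": "send_rows", "body": {
  "targets": [
    [0,0.04,0.5,0,0,0,20],
    [0,0.04,0.9,0,0,0,20],
    [0,0.04,1.1,0,0,0,20],
    [0,0.04,1.2,0,0,0,20],
    [0,0.04,1.2,0,0,0,20]
  ]
}}

```text
time_s: 9.78
position: [0.392, 0.2476, 0.0497]
tool_rot: [[-0.331, 0.944, 0.0], [0.944, 0.331, 0.0], [0.0, 0.0, -1.0]]
ft_force: [0.5, 0.3, -1.0]
grip_width: 0.0352
```

>>> {"method": "send_rows", "body": {
  "targets": [
    [0,0,0.04,0,0,0,20],
    [0,0,0.08,0,0,0,20],
    [0,0,0.08,0,0,0,20]
  ]
}}

```text
time_s: 10.15
position: [0.3917, 0.2475, 0.0454]
tool_rot: [[-0.331, 0.944, -0.0], [0.944, 0.331, -0.0], [0.0, -0.0, -1.0]]
ft_force: [-0.4, 0.3, -0.4]
grip_width: 0.0351
```

>>> {"method": "send_rows", "body": {
  "targets": [
    [0,0,0.03,0,0,0,20],
    [0,0,0.03,0,0,0,42],
    [0,0,0.03,0,0,0,60],
    [0,0,0.03,0,0,0,60],
    [0,0,0.03,0,0,0,60]
  ]
}}

```text
time_s: 10.78
position: [0.3917, 0.2475, 0.0438]
tool_rot: [[-0.331, 0.944, -0.0], [0.944, 0.331, -0.0], [-0.0, -0.0, -1.0]]
ft_force: [-0.8, -0.2, -0.3]
grip_width: 0.0598
```

>>> {"method": "send_rows", "body": {
  "targets": [
    [0,0,-0.4,0,0,0,60],
    [0,0,-1,0,0,0,60],
    [0,0,-2,0,0,0,60],
    [0,0,-2.4,0,0,0,60]
  ]
}}

```text
time_s: 11.28
position: [0.3923, 0.2477, 0.1663]
tool_rot: [[-0.331, 0.944, 0.004], [0.944, 0.331, 0.001], [-0.0, 0.004, -1.0]]
ft_force: [-0.3, 0.3, -0.2]
grip_width: 0.0603
```

```bash
python3 -c "
from pose import *
snap('side','s6.png')
aim(p2w(.046,.042+.0008),.13,np.rad2deg(TH))"
```

```text
t 11.32 pos [0.3929 0.2479 0.1677] SHIFT [-0.762  4.002  0.778] TURN [ 0.044  0.002 -0.227] w 0.0597 f [-0.2  0.5  3.9]
```

View pics/s6.png

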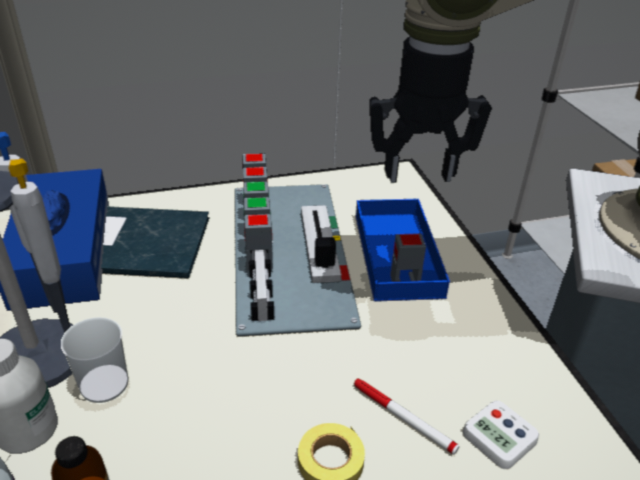

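Module one stands upright in the tray at (408,255). Next: the module at panel y = +42 mm.

>>> {"method": "send_rows", "body": {
  "targets": [
    [-0.76,1,0,0,0,-0.22,60],
    [-0.76,2.1,0,0,0,-0.22,60],
    [-0.76,3.2,0,0,0,-0.22,60],
    [-0.76,4,0,0,0,-0.22,60],
    [-0.76,4,0.7,0,0,-0.22,60]
  ]
}}

```text
time_s: 11.95
position: [0.5961, 0.2785, 0.1287]
tool_rot: [[-0.36, 0.933, 0.005], [0.933, 0.36, 0.001], [-0.001, 0.005, -1.0]]
ft_force: [0.2, -0.9, -0.9]
grip_width: 0.0603
```

```bash
python3 -c "
from pose import *
aim(p2w(.0465,.042+.0008),.05,np.rad2deg(TH))"
```

```text
t 11.95 pos [0.5961 0.2785 0.1287] SHIFT [ 0.008 -0.028  1.573] TURN [ 0.036  0.004 -0.01 ] w 0.0603 f [ 0.2 -0.9 -0.9]
```

>>> {"method": "send_rows", "body": {
  "targets": [
    [0,-0.02,0.7,0,0,0,60],
    [0,-0.02,1.3,0,0,0,60],
    [0,-0.02,1.55,0,0,0,60],
    [0,-0.02,1.55,0,0,0,20],
    [0,-0.02,1.55,0,0,0,20]
  ]
}}

```text
time_s: 12.58
position: [0.5928, 0.2777, 0.0522]
tool_rot: [[-0.36, 0.933, 0.002], [0.933, 0.36, 0.001], [-0.0, 0.002, -1.0]]
ft_force: [2.7, 1.0, -5.2]
grip_width: 0.0353
```

>>> {"method": "send_rows", "body": {
  "targets": [
    [0,0,0,0,0,0,20],
    [0,0,0,0,0,0,20]
  ]
}}

```text
time_s: 12.82
position: [0.5926, 0.2776, 0.052]
tool_rot: [[-0.36, 0.933, 0.002], [0.933, 0.36, 0.001], [-0.0, 0.002, -1.0]]
ft_force: [2.6, 1.1, -1.5]
grip_width: 0.0351
```

>>> {"method": "send_rows", "body": {
  "targets": [
    [0,0,-0.15,0,0,0,20],
    [0,0,-0.35,0,0,0,20],
    [0,0,-0.7,0,0,0,20],
    [0,0,-1.2,0,0,0,20],
    [0,0,-1.9,0,0,0,20]
  ]
}}

```text
time_s: 13.45
position: [0.5912, 0.2772, 0.1479]
tool_rot: [[-0.36, 0.933, -0.002], [0.933, 0.36, -0.001], [0.0, -0.002, -1.0]]
ft_force: [0.6, -0.2, -0.5]
grip_width: 0.0352
```

```bash
python3 -c "
from pose import *
snap('side','s7.png');traypose()
aim(slot((.4128,.185),19.3,.022),.11,19.3)"
```

```text
top 121 [443.1  92.4] [97.6  6.8] 21.5 | rim [443.1  92.4] [97.6  6.6] 21.5
side 5966 [412.6 184.9] [100.3 205. ] 19.3 | rim [412.4 185.3] [100.2 204.2] 19.3
t 13.6 pos [0.5923 0.2776 0.1494] SHIFT [ 0.005 -4.006  0.772] TURN [0.027 0.004 0.226] w 0.0352 f [-0.1 -0.3 -2. ]
```

View pics/s7.png

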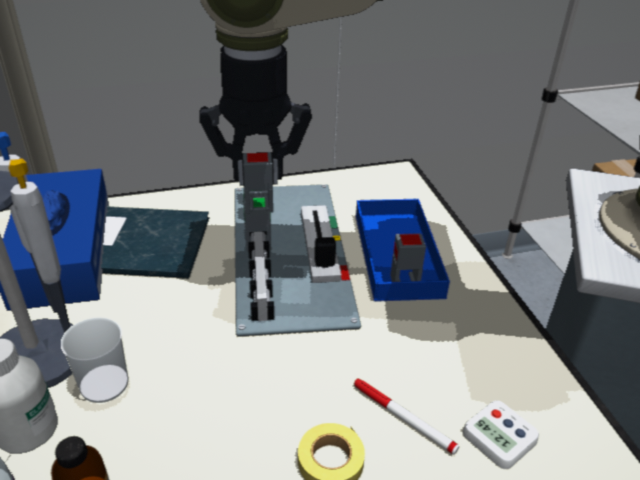

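>>> {"method": "send_rows", "body": {
  "targets": [
    [0,-1,0,0,0,0.22,20],
    [0,-2,0,0,0,0.22,20],
    [0,-3,0,0,0,0.22,20],
    [0,-4,0,0,0,0.22,20],
    [0,-4,0.5,0,0,0.22,20]
  ]
}}

```text
time_s: 14.22
position: [0.4026, 0.2048, 0.1222]
tool_rot: [[-0.331, 0.944, 0.0], [0.944, 0.331, -0.0], [-0.0, 0.0, -1.0]]
ft_force: [0.4, 0.3, -0.4]
grip_width: 0.0348
```

```bash
python3 -c "
from pose import *
traypose();aim(slot((.4128,.185),19.3,.022),.042,19.3)"
```

```text
top 24 [454.3 206.2] [ 10.7 183.6] 22.3 | rim [454.3 206.2] [ 10.7 183.6] 22.3
side 5471 [405.2 183. ] [115.3 205. ] 19.3 | rim [412.3 185.3] [100.4 204.2] 19.3
t 14.32 pos [0.4035 0.205  0.1199] SHIFT [1.000e-03 5.200e-02 1.559e+00] TURN [-0.035 -0.004  0.004] w 0.0351 f [-0.5  0.4  0.1]
```

>>> {"method": "send_rows", "body": {
  "targets": [
    [0,0.04,0.6,0,0,0,20],
    [0,0.04,1.2,0,0,0,20],
    [0,0.04,1.4,0,0,0,20],
    [0,0.04,1.52,0,0,0,20],
    [0,0.04,1.55,0,0,0,20]
  ]
}}

```text
time_s: 14.95
position: [0.4077, 0.2062, 0.0443]
tool_rot: [[-0.331, 0.944, 0.001], [0.944, 0.331, 0.0], [-0.0, 0.001, -1.0]]
ft_force: [-0.0, 0.1, 0.2]
grip_width: 0.0353
```

>>> {"method": "send_rows", "body": {
  "targets": [
    [0,0,0,0,0,0,20],
    [0,0,0,0,0,0,20]
  ]
}}

```text
time_s: 15.2
position: [0.4076, 0.2062, 0.0444]
tool_rot: [[-0.331, 0.944, 0.001], [0.944, 0.331, 0.0], [-0.0, 0.001, -1.0]]
ft_force: [-0.5, -0.5, -0.4]
grip_width: 0.0354
```

3 mm above the floor; lower that, then open.

>>> {"method": "send_rows", "body": {
  "targets": [
    [0,0,0.03,0,0,0,20],
    [0,0,0.05,0,0,0,20],
    [0,0,0.05,0,0,0,42],
    [0,0,0.05,0,0,0,60],
    [0,0,0.05,0,0,0,60]
  ]
}}

```text
time_s: 15.82
position: [0.4074, 0.2062, 0.0414]
tool_rot: [[-0.331, 0.944, 0.0], [0.944, 0.331, 0.0], [-0.0, 0.0, -1.0]]
ft_force: [0.7, -0.2, -0.8]
grip_width: 0.06
```

>>> {"method": "send_rows", "body": {
  "targets": [
    [0,0,0,0,0,0,60],
    [0,0,-0.4,0,0,0,60],
    [0,0,-1,0,0,0,60],
    [0,0,-2,0,0,0,60],
    [0,0,-2.4,0,0,0,60]
  ]
}}

```text
time_s: 16.45
position: [0.408, 0.2063, 0.1638]
tool_rot: [[-0.331, 0.944, 0.004], [0.944, 0.331, 0.001], [-0.0, 0.004, -1.0]]
ft_force: [0.1, -0.0, -0.0]
grip_width: 0.0599
```

```bash
python3 -c "
from pose import *
snap('side','s8.png')
aim(p2w(.046,-.084+.0008),.13,np.rad2deg(TH))"
```

```text
t 16.5 pos [0.4086 0.2065 0.1652] SHIFT [-2.395  4.06   0.73 ] TURN [ 0.044  0.006 -0.227] w 0.0599 f [1.  0.3 2.9]
```

View pics/s8.png

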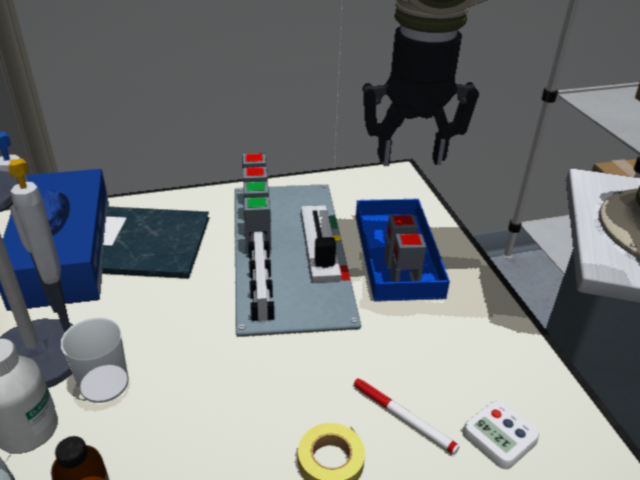

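>>> {"method": "send_rows", "body": {
  "targets": [
    [-0.6,1,0,0,0,-0.22,60],
    [-1.2,2,0,0,0,-0.22,60],
    [-1.8,3,0,0,0,-0.22,60],
    [-2.4,4.05,0,0,0,-0.22,60],
    [-2.4,4.05,0.3,0,0,-0.22,60]
  ]
}}

```text
time_s: 17.12
position: [0.6415, 0.1585, 0.1448]
tool_rot: [[-0.358, 0.934, 0.002], [0.934, 0.358, -0.0], [-0.001, 0.002, -1.0]]
ft_force: [-1.2, -0.7, -0.1]
grip_width: 0.0599
```

>>> {"method": "send_rows", "body": {
  "targets": [
    [0,0,0,0,0,0,60]
  ]
}}

```text
time_s: 17.25
position: [0.6368, 0.16, 0.1438]
tool_rot: [[-0.36, 0.933, -0.005], [0.933, 0.36, -0.0], [0.002, -0.005, -1.0]]
ft_force: [0.3, -0.2, -0.5]
grip_width: 0.0598
```

```bash
python3 -c "
from pose import *
snap('side','s9.png')
aim(p2w(.0465,-.084+.0008),.05,np.rad2deg(TH))"
```

```text
t 17.3 pos [0.6369 0.1603 0.1453] SHIFT [-0.014  0.078  1.905] TURN [-0.02  -0.007 -0.006] w 0.0601 f [0.1 0.3 1.1]
```

View pics/s9.png

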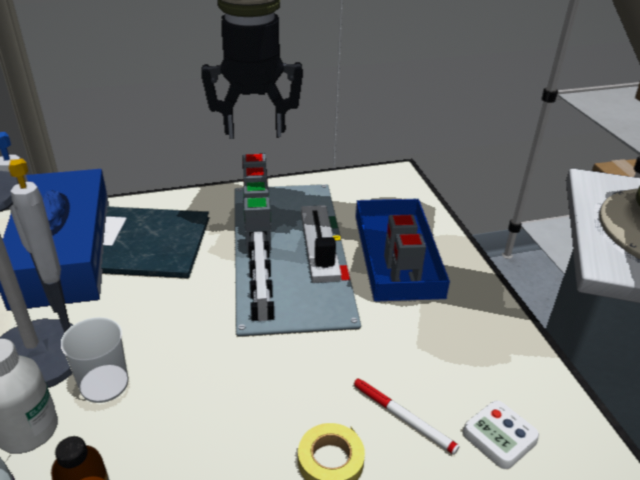

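>>> {"method": "send_rows", "body": {
  "targets": [
    [-0.01,0.06,0.8,0,0,0,60],
    [-0.01,0.06,1.5,0,0,0,60],
    [-0.01,0.06,1.85,0,0,0,60],
    [-0.01,0.06,1.88,0,0,0,60],
    [-0.01,0.06,1.88,0,0,0,20]
  ]
}}

```text
time_s: 17.92
position: [0.6417, 0.1608, 0.0539]
tool_rot: [[-0.36, 0.933, 0.002], [0.933, 0.36, 0.0], [-0.001, 0.002, -1.0]]
ft_force: [0.1, 0.0, -0.2]
grip_width: 0.0429
```

>>> {"method": "send_rows", "body": {
  "targets": [
    [0,0,0,0,0,0,20],
    [0,0,0,0,0,0,20],
    [0,0,0,0,0,0,20]
  ]
}}

```text
time_s: 18.3
position: [0.6414, 0.1606, 0.0542]
tool_rot: [[-0.36, 0.933, 0.002], [0.933, 0.36, -0.0], [-0.001, 0.002, -1.0]]
ft_force: [-3.8, -0.2, 6.6]
grip_width: 0.0355
```

>>> {"method": "send_rows", "body": {
  "targets": [
    [0,0,-0.15,0,0,0,20],
    [0,0,-0.35,0,0,0,20],
    [0,0,-0.7,0,0,0,20],
    [0,0,-1.2,0,0,0,20],
    [0,0,-1.9,0,0,0,20]
  ]
}}

```text
time_s: 18.92
position: [0.6412, 0.1606, 0.1492]
tool_rot: [[-0.36, 0.933, 0.0], [0.933, 0.36, 0.0], [-0.0, 0.0, -1.0]]
ft_force: [-0.4, -0.4, -0.8]
grip_width: 0.0352
```

```bash
python3 -c "
from pose import *
snap('side','s10.png');traypose()
aim(slot((.4128,.185),19.3,-.022),.11,19.3)"
```

```text
top 5659 [407.1 197.9] [ 99.7 168.4] 19.0 | rim [405.4 200.4] [ 98.2 162.7] 19.0
side 5136 [412.4 184.8] [100.5 204.9] 19.3 | rim [412.9 184.7] [ 99.9 204.1] 19.2
t 19.07 pos [0.6422 0.1607 0.1505] SHIFT [ 1.666 -4.124  0.784] TURN [0.041 0.012 0.225] w 0.0356 f [ 0.4 -0.1 -1.3]
```

View pics/s10.png

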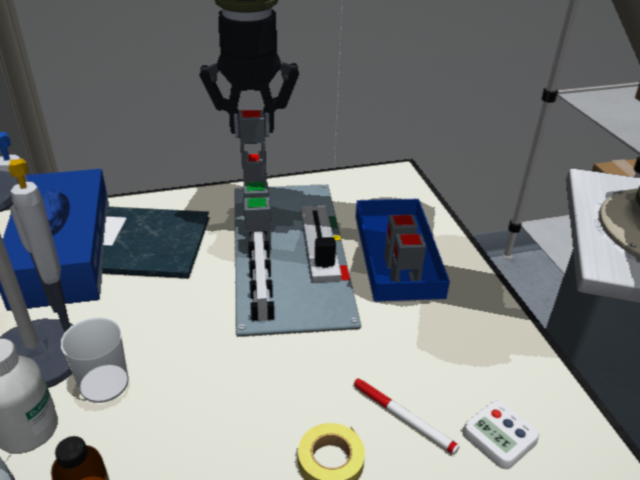

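>>> {"method": "send_rows", "body": {
  "targets": [
    [0.2,-1,0,0,0,0.22,20],
    [0.7,-2,0,0,0,0.22,20],
    [1.2,-3,0,0,0,0.22,20],
    [1.66,-4.07,0,0,0,0.22,20],
    [1.66,-4.07,0.5,0,0,0.22,20]
  ]
}}

```text
time_s: 19.7
position: [0.4184, 0.1652, 0.1232]
tool_rot: [[-0.332, 0.943, 0.001], [0.943, 0.332, 0.0], [-0.0, 0.001, -1.0]]
ft_force: [0.1, -0.2, -0.9]
grip_width: 0.0357
```

```bash
python3 -c "
from pose import *
traypose();aim(slot((.4128,.185),19.3,-.022),.044,19.3)"
```

```text
top 2331 [391.2 241.2] [98.6 76.3] 19.3 | rim [391.2 241.3] [98.6 75.9] 19.3
side 5019 [437.8 193.4] [183.2 205. ] 19.2 | rim [444.5 196.7] [168.8 203.1] 19.4
t 19.8 pos [0.4198 0.1647 0.121 ] SHIFT [-0.012  0.008  1.54 ] TURN [-0.026 -0.006  0.007] w 0.0353 f [ 0.4  0.8 -0.5]
```

>>> {"method": "send_rows", "body": {
  "targets": [
    [0,0.01,0.6,0,0,0,20],
    [0,0.01,1.2,0,0,0,20],
    [0,0.01,1.4,0,0,0,20],
    [0,0.01,1.52,0,0,0,20],
    [0,0.01,1.54,0,0,0,20]
  ]
}}

```text
time_s: 20.42
position: [0.4223, 0.165, 0.0458]
tool_rot: [[-0.331, 0.944, 0.001], [0.944, 0.331, 0.0], [-0.0, 0.001, -1.0]]
ft_force: [-0.1, -0.4, -0.9]
grip_width: 0.0356
```

>>> {"method": "send_rows", "body": {
  "targets": [
    [0,0,0,0,0,0,20]
  ]
}}

```text
time_s: 20.55
position: [0.4223, 0.165, 0.046]
tool_rot: [[-0.331, 0.944, 0.001], [0.944, 0.331, 0.0], [-0.0, 0.001, -1.0]]
ft_force: [-0.4, -0.3, -1.1]
grip_width: 0.0356
```

>>> {"method": "send_rows", "body": {
  "targets": [
    [0,0,0.02,0,0,0,20],
    [0,0,0.04,0,0,0,20],
    [0,0,0.04,0,0,0,42],
    [0,0,0.04,0,0,0,60],
    [0,0,0.04,0,0,0,60]
  ]
}}

```text
time_s: 21.18
position: [0.4219, 0.1649, 0.0434]
tool_rot: [[-0.331, 0.944, 0.0], [0.944, 0.331, 0.0], [-0.0, 0.0, -1.0]]
ft_force: [-0.5, 0.3, 0.2]
grip_width: 0.0603
```

>>> {"method": "send_rows", "body": {
  "targets": [
    [0,0,0,0,0,0,60],
    [0,0,-0.4,0,0,0,60],
    [0,0,-1,0,0,0,60],
    [0,0,-2,0,0,0,60],
    [0,0,-2.4,0,0,0,60]
  ]
}}

```text
time_s: 21.8
position: [0.4225, 0.1651, 0.1658]
tool_rot: [[-0.331, 0.944, 0.004], [0.944, 0.331, 0.0], [-0.001, 0.004, -1.0]]
ft_force: [-0.1, -0.6, -0.5]
grip_width: 0.0598
```

```bash
python3 -c "
from pose import *
snap('side','s11.png')
aim(p2w(.046,-.126+.0008),.13,np.rad2deg(TH))"
```

```text
t 21.85 pos [0.4231 0.1651 0.1671] SHIFT [-2.358  4.086  0.77 ] TURN [ 0.043  0.011 -0.227] w 0.0602 f [ 2.  -0.3  2.3]
```

View pics/s11.png

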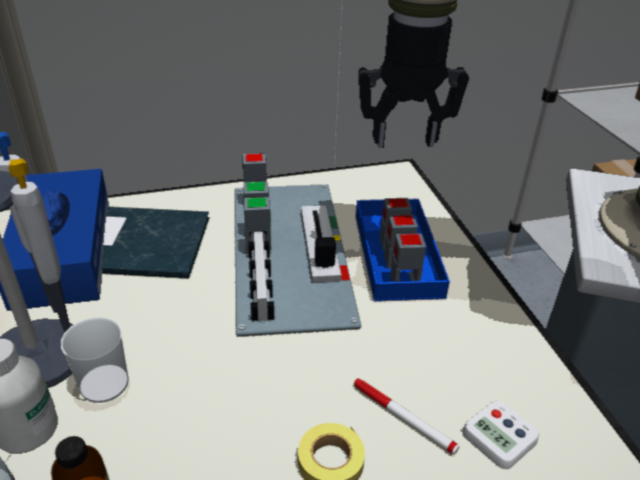

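Three upright in the tray (397–408, 205–255); last red one at (255,158).

>>> {"method": "send_rows", "body": {
  "targets": [
    [-0.6,1,0,0,0,-0.22,60],
    [-1.2,2,0,0,0,-0.22,60],
    [-1.8,3,0,0,0,-0.22,60],
    [-2.36,4.07,0,0,0,-0.22,60],
    [-2.36,4.07,0.3,0,0,-0.22,60]
  ]
}}

```text
time_s: 22.48
position: [0.6563, 0.1197, 0.1467]
tool_rot: [[-0.358, 0.934, 0.002], [0.934, 0.358, -0.0], [-0.001, 0.002, -1.0]]
ft_force: [-0.6, -0.4, -1.1]
grip_width: 0.0598
```

>>> {"method": "send_rows", "body": {
  "targets": [
    [0,0,0,0,0,0,60]
  ]
}}

```text
time_s: 22.6
position: [0.6516, 0.121, 0.1458]
tool_rot: [[-0.36, 0.933, -0.005], [0.933, 0.36, 0.0], [0.002, -0.005, -1.0]]
ft_force: [-1.2, -0.8, 0.4]
grip_width: 0.0602
```

```bash
python3 -c "
from pose import *
aim(p2w(.046,-.126+.0008),.05,np.rad2deg(TH))"
```

```text
t 22.6 pos [0.6516 0.121  0.1458] SHIFT [-0.018  0.08   1.915] TURN [-0.034 -0.014 -0.009] w 0.0602 f [-1.2 -0.8  0.4]
```

>>> {"method": "send_rows", "body": {
  "targets": [
    [-0.01,0.06,0.8,0,0,0,60],
    [-0.01,0.06,1.5,0,0,0,60],
    [-0.01,0.06,1.85,0,0,0,60],
    [-0.01,0.06,1.89,0,0,0,60],
    [-0.01,0.06,1.89,0,0,0,20]
  ]
}}

```text
time_s: 23.22
position: [0.6564, 0.1217, 0.0553]
tool_rot: [[-0.36, 0.933, 0.002], [0.933, 0.36, 0.0], [-0.001, 0.002, -1.0]]
ft_force: [0.1, 0.5, 0.4]
grip_width: 0.0428
```

>>> {"method": "send_rows", "body": {
  "targets": [
    [0,0,0,0,0,0,20],
    [0,0,0,0,0,0,20],
    [0,0,0,0,0,0,20]
  ]
}}

```text
time_s: 23.6
position: [0.6563, 0.1216, 0.0556]
tool_rot: [[-0.36, 0.933, 0.002], [0.933, 0.36, -0.0], [-0.001, 0.002, -1.0]]
ft_force: [-2.3, -0.6, 6.3]
grip_width: 0.0351
```

>>> {"method": "send_rows", "body": {
  "targets": [
    [0,0,-0.15,0,0,0,20],
    [0,0,-0.35,0,0,0,20],
    [0,0,-0.7,0,0,0,20],
    [0,0,-1.2,0,0,0,20],
    [0,0,-1.9,0,0,0,20]
  ]
}}

```text
time_s: 24.22
position: [0.6559, 0.1216, 0.1506]
tool_rot: [[-0.36, 0.933, 0.0], [0.933, 0.36, 0.0], [-0.0, 0.0, -1.0]]
ft_force: [-0.6, -0.3, -1.6]
grip_width: 0.0353
```

```bash
python3 -c "
from pose import *
snap('side','s12.png');traypose()
aim(slot((.4128,.185),19.3,-.066),.11,19.3)"
```

```text
top 6901 [411.1 183.7] [ 98.  198.1] 19.1 | rim [411.1 183.7] [ 98.  198.1] 19.1
side 4549 [405.9 183.3] [114.4 205. ] 19.2 | rim [412.6 184.9] [100.5 204.2] 19.4
t 24.38 pos [0.657  0.1217 0.152 ] SHIFT [ 1.622 -4.146  0.814] TURN [0.039 0.014 0.225] w 0.0353 f [-0.5 -0.  -0.9]
```

View pics/s12.png

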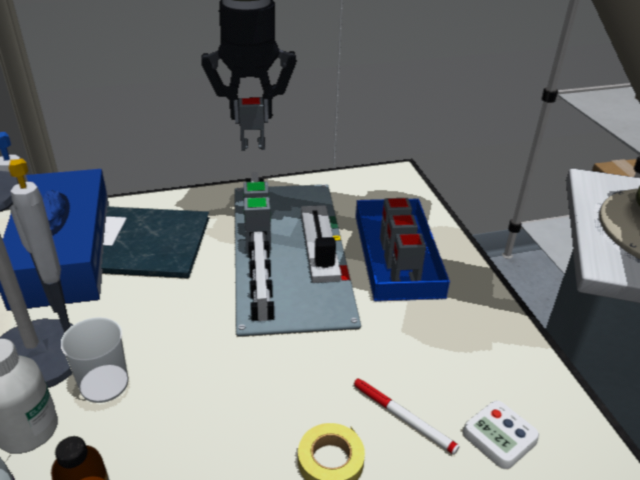

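>>> {"method": "send_rows", "body": {
  "targets": [
    [0.4,-1,0,0,0,0.22,20],
    [0.8,-2,0,0,0,0.22,20],
    [1.2,-3,0,0,0,0.22,20],
    [1.62,-4.1,0,0,0,0.22,20],
    [1.62,-4.1,0.5,0,0,0.22,20]
  ]
}}

```text
time_s: 25.0
position: [0.4325, 0.1238, 0.1247]
tool_rot: [[-0.332, 0.943, 0.001], [0.943, 0.332, 0.0], [-0.0, 0.001, -1.0]]
ft_force: [1.5, -0.5, -0.3]
grip_width: 0.0351
```

>>> {"method": "send_rows", "body": {
  "targets": [
    [0,0,0,0,0,0,20]
  ]
}}

```text
time_s: 25.12
position: [0.4345, 0.1234, 0.123]
tool_rot: [[-0.331, 0.944, -0.003], [0.944, 0.331, -0.0], [0.001, -0.003, -1.0]]
ft_force: [-0.1, -0.0, -0.9]
grip_width: 0.035
```

```bash
python3 -c "
from pose import *
traypose();snap('side','s13.png');aim(slot((.4128,.185),19.3,-.066),.045,19.3)"
```

```text
top 4408 [402.9 206.3] [ 99.6 149.9] 19.1 | rim [402.4 207.8] [ 99.6 147.3] 18.8
side 4572 [439.5 193.6] [187.  205.6] 18.4 | rim [446.6 195.8] [173.1 205.2] 18.8
t 25.27 pos [0.4363 0.1233 0.1243] SHIFT [ 0.    -0.038  1.585] TURN [0.005 0.002 0.004] w 0.0349 f [ 1.2  0.6 -0.6]
```

View pics/s13.png

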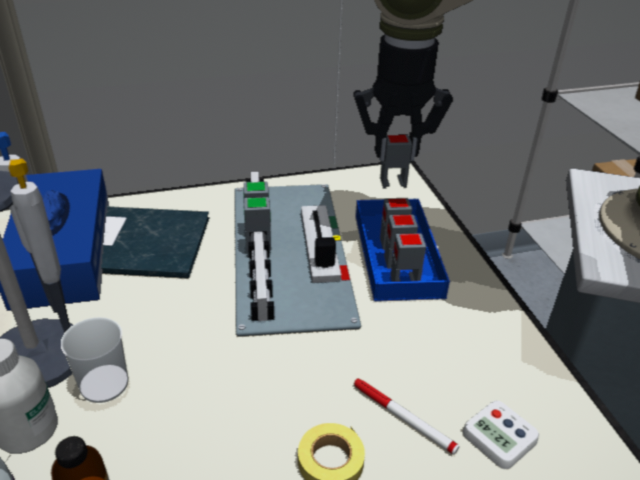

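>>> {"method": "send_rows", "body": {
  "targets": [
    [0,-0.02,0.6,0,0,0,20],
    [0,-0.02,1.2,0,0,0,20],
    [0,-0.02,1.4,0,0,0,20],
    [0,-0.02,1.52,0,0,0,20],
    [0,-0.02,1.56,0,0,0,20]
  ]
}}

```text
time_s: 25.9
position: [0.4351, 0.1231, 0.0463]
tool_rot: [[-0.331, 0.944, 0.001], [0.944, 0.331, 0.0], [-0.0, 0.001, -1.0]]
ft_force: [0.5, -0.5, -0.6]
grip_width: 0.035
```

>>> {"method": "send_rows", "body": {
  "targets": [
    [0,0,0,0,0,0,20]
  ]
}}

```text
time_s: 26.02
position: [0.435, 0.1231, 0.0464]
tool_rot: [[-0.331, 0.944, 0.001], [0.944, 0.331, 0.0], [-0.0, 0.001, -1.0]]
ft_force: [-0.3, -0.6, -1.3]
grip_width: 0.035
```

>>> {"method": "send_rows", "body": {
  "targets": [
    [0,0,0.02,0,0,0,20],
    [0,0,0.03,0,0,0,20],
    [0,0,0.03,0,0,0,42],
    [0,0,0.03,0,0,0,60],
    [0,0,0.03,0,0,0,60]
  ]
}}

```text
time_s: 26.65
position: [0.4346, 0.123, 0.0444]
tool_rot: [[-0.331, 0.944, 0.0], [0.944, 0.331, 0.0], [-0.0, 0.0, -1.0]]
ft_force: [0.6, 0.4, 0.7]
grip_width: 0.0601
```

>>> {"method": "send_rows", "body": {
  "targets": [
    [0,0,0,0,0,0,60],
    [0,0,-0.4,0,0,0,60],
    [0,0,-1,0,0,0,60],
    [0,0,-2,0,0,0,60],
    [0,0,-2.4,0,0,0,60]
  ]
}}

```text
time_s: 27.28
position: [0.4352, 0.1231, 0.1668]
tool_rot: [[-0.331, 0.944, 0.004], [0.944, 0.331, 0.0], [-0.001, 0.004, -1.0]]
ft_force: [1.0, 0.1, -0.6]
grip_width: 0.0598
```

```bash
python3 -c "
from pose import *
snap('side','s14.png');snap('top','t14.png');print(slidepos('side'),slidepos('top'))
aim(p2w(-.0433,.0597),.17,np.rad2deg(TH)+90)"
```

```text
(257, array([-0.0573,  0.0508]), array([-0.0307,  0.0712]), array([-0.044,  0.061])) (250, array([-0.0596,  0.0501]), array([-0.0334,  0.0689]), array([-0.0465,  0.0595]))
t 27.48 pos [0.4342 0.123  0.1637] SHIFT [ 2.15   2.257 -0.126] TURN [-2.0000e-03 -5.0000e-03 -1.1478e+01] w 0.0597 f [ 0.3 -0.7 -0.3]
```

View pics/s14.png

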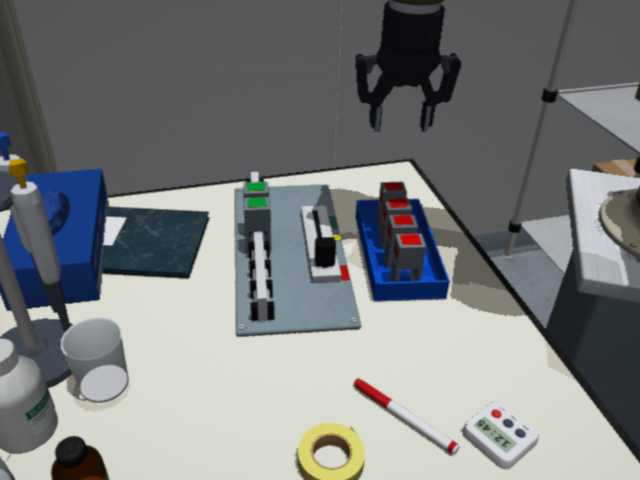

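View pics/t14.png

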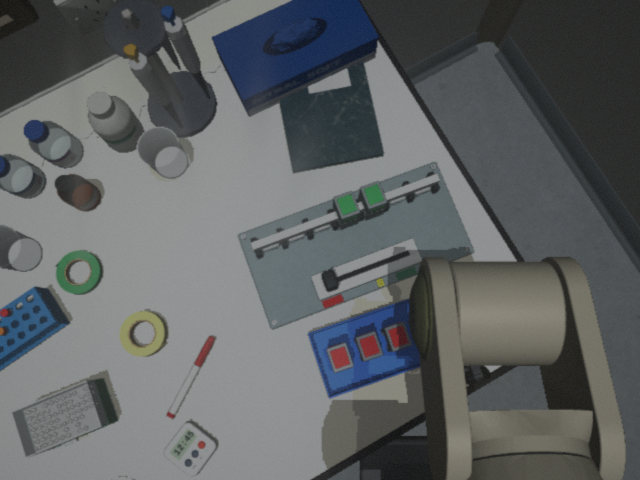

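>>> {"method": "send_rows", "body": {
  "targets": [
    [0,1,-0.2,0,0,-11.4,50],
    [1,2.26,-0.2,0,0,-11.4,50],
    [2.15,2.26,-0.2,0,0,-11.4,50],
    [2.15,2.26,-0.2,0,0,-11.4,50],
    [2.15,2.26,-0.2,0,0,-11.4,50]
  ],
  "grip_force": 25
}}

```text
time_s: 28.1
position: [0.5048, 0.2629, 0.1721]
tool_rot: [[-0.959, 0.284, -0.003], [0.284, 0.959, -0.001], [0.003, -0.002, -1.0]]
ft_force: [0.1, 0.3, 0.4]
grip_width: 0.0504
```

```bash
python3 -c "
from pose import *
aim(p2w(-.0433,.0602),.12,np.rad2deg(TH)+90)"
```

```text
t 28.1 pos [0.5048 0.2629 0.1721] SHIFT [-0.01  -0.008  1.043] TURN [-0.006 -0.025 -4.706] w 0.0504 f [0.1 0.3 0.4]
```

>>> {"method": "send_rows", "body": {
  "targets": [
    [-0.01,0,0,0,0,-4.7,50],
    [-0.01,0,0,0,0,-4.7,50],
    [-0.01,0,0,0,0,-4.7,50],
    [-0.01,0,0.5,0,0,-4.7,50],
    [-0.01,0,1,0,0,-4.7,50]
  ]
}}

```text
time_s: 28.72
position: [0.5055, 0.2615, 0.122]
tool_rot: [[-0.935, -0.354, -0.002], [-0.354, 0.935, -0.001], [0.003, 0.0, -1.0]]
ft_force: [-0.2, -0.4, -0.8]
grip_width: 0.0498
```

>>> {"method": "send_rows", "body": {
  "targets": [
    [0,0,0,0,0,0,50]
  ]
}}

```text
time_s: 28.85
position: [0.5047, 0.2613, 0.1214]
tool_rot: [[-0.936, -0.353, -0.006], [-0.353, 0.936, -0.002], [0.006, 0.001, -1.0]]
ft_force: [0.2, 0.0, -0.0]
grip_width: 0.0496
```

```bash
python3 -c "
from pose import *
aim(p2w(-.0433,.0602),.037,np.rad2deg(TH)+90)"
```

```text
t 28.85 pos [0.5047 0.2613 0.1214] SHIFT [-0.022  0.015  1.688] TURN [ 0.004 -0.045 -0.065] w 0.0496 f [ 0.2  0.  -0. ]
```

>>> {"method": "send_rows", "body": {
  "targets": [
    [0,0.01,0.7,0,0,-0.06,50],
    [0,0.01,1.3,0,0,-0.06,50],
    [0,0.01,1.65,0,0,-0.06,50],
    [0,0.01,1.65,0,0,-0.06,50],
    [0,0.01,1.65,0,0,-0.06,0]
  ]
}}

```text
time_s: 29.48
position: [0.5065, 0.2624, 0.0428]
tool_rot: [[-0.933, -0.361, 0.001], [-0.361, 0.933, 0.0], [-0.001, -0.0, -1.0]]
ft_force: [0.5, 0.1, -0.0]
grip_width: 0.0331
```

>>> {"method": "send_rows", "body": {
  "targets": [
    [0,0,0,0,0,0,0],
    [0,0,0,0,0,0,0],
    [0,0,0,0,0,0,0],
    [0,0,0,0,0,0,0]
  ]
}}

```text
time_s: 29.98
position: [0.5066, 0.2622, 0.043]
tool_rot: [[-0.933, -0.361, 0.002], [-0.361, 0.933, 0.0], [-0.002, -0.001, -1.0]]
ft_force: [-0.1, -1.5, 7.0]
grip_width: 0.0192
```

```bash
python3 -c "
from pose import *
s=st();print(w2p(s['position']))
aim(p2w(*(w2p(s['position'])[0],-.0115)),s['position'][2],np.rad2deg(TH)+90)"
```

```text
t 29.98 p [0.5066 0.2622 0.043 ] f [-0.1 -1.5  7. ] w 0.0192
[-0.041823    0.05949902]
t 29.98 pos [0.5066 0.2622 0.043 ] SHIFT [-1.00e-03 -1.42e+00  1.00e-03] TURN [-0.004  0.015 -0.004] w 0.0192 f [-0.1 -1.5  7. ]
```

>>> {"method": "send_rows", "body": {
  "targets": [
    [0,-0.3,0,0,0,0,0],
    [0,-0.7,0,0,0,0,0],
    [0,-1.1,0,0,0,0,0],
    [0,-1.35,0,0,0,0,0],
    [0,-1.42,0,0,0,0,0]
  ]
}}

```text
time_s: 30.6
position: [0.5323, 0.1957, 0.0431]
tool_rot: [[-0.933, -0.36, 0.002], [-0.36, 0.933, 0.001], [-0.002, 0.0, -1.0]]
ft_force: [-0.6, 1.3, 5.9]
grip_width: 0.019
```

>>> {"method": "send_rows", "body": {
  "targets": [
    [0,0,0,0,0,0,0],
    [0,0,0,0,0,0,0]
  ]
}}

```text
time_s: 30.85
position: [0.5323, 0.1959, 0.043]
tool_rot: [[-0.933, -0.36, 0.002], [-0.36, 0.933, 0.0], [-0.002, -0.001, -1.0]]
ft_force: [0.3, -1.8, 5.6]
grip_width: 0.0191
```

```bash
python3 -c "
from pose import *
s=st();print(w2p(s['position']))
"
```

```text
t 30.85 p [0.5323 0.1959 0.043 ] f [ 0.3 -1.8  5.6] w 0.0191
[-0.0417833  -0.01160821]
```

Release, rise, and check against the pointer.

>>> {"method": "send_rows", "body": {
  "targets": [
    [0,0,0,0,0,0,30],
    [0,0,0,0,0,0,40],
    [0,0,0,0,0,0,40],
    [0,0,-1,0,0,0,40],
    [0,0,-2,0,0,0,40]
  ]
}}

```text
time_s: 31.48
position: [0.5312, 0.196, 0.1428]
tool_rot: [[-0.933, -0.361, -0.001], [-0.361, 0.933, -0.0], [0.001, 0.0, -1.0]]
ft_force: [1.4, -0.0, 0.1]
grip_width: 0.0398
```

>>> {"method": "send_rows", "body": {
  "targets": [
    [0.2,2,-1,0,0,0,40],
    [0.2,3,-1.5,0,0,0,40],
    [0.2,4,-1.5,0,0,0,40],
    [0.2,4,-1.5,0,0,0,40],
    [0.2,4,-1.5,0,0,0,40]
  ]
}}

```text
time_s: 32.1
position: [0.4491, 0.3805, 0.217]
tool_rot: [[-0.932, -0.363, 0.0], [-0.363, 0.932, 0.0], [-0.001, 0.0, -1.0]]
ft_force: [0.6, 0.1, 0.5]
grip_width: 0.04
```

Run:
```python
from pose import *
st()
for cam in('top','side'):
    im,d=snap(cam,cam+'20.png');print(cam,slidepos(cam))
    q=proj(cam,np.r_[p2w(-.072,-.012),.013])[0]
    for c,s,m in blobs(im,'yellow',(int(q[0])-20,int(q[1])-20,int(q[0])+20,int(q[1])+20)):
        P,_,_=cloud(cam,d,m);w=w2p(P);lo,hi=w.min(0),w.max(0)
        print(c,s[4],w2p(ray_z(cam,*c,.0135)),np.round(w.mean(0),4),np.round((lo+hi)/2,4))
    cv2.imwrite('pics/z_'+cam+'.png',cv2.resize(im[int(q[1])-60:int(q[1])+40,int(q[0])-60:int(q[0])+60,::-1],None,fx=5,fy=5,interpolation=cv2.INTER_CUBIC))
```

```text
t 32.1 p [0.4491 0.3805 0.217 ] f [0.6 0.1 0.5] w 0.04
top (250, array([-0.0598, -0.0209]), array([-0.0333, -0.0018]), array([-0.0465, -0.0114]))
[379.90909091 281.63636364] 22 [-0.07192967 -0.0129529 ] [-0.0719 -0.0131] [-0.0723 -0.0132]
side (218, array([-0.0566, -0.0187]), array([-0.0306,  0.    ]), array([-0.0436, -0.0093]))
[336.36 237.44] 25 [-0.07169848 -0.01009668] [-0.0718 -0.0109] [-0.0715 -0.0103]
```

View pics/z_top.png

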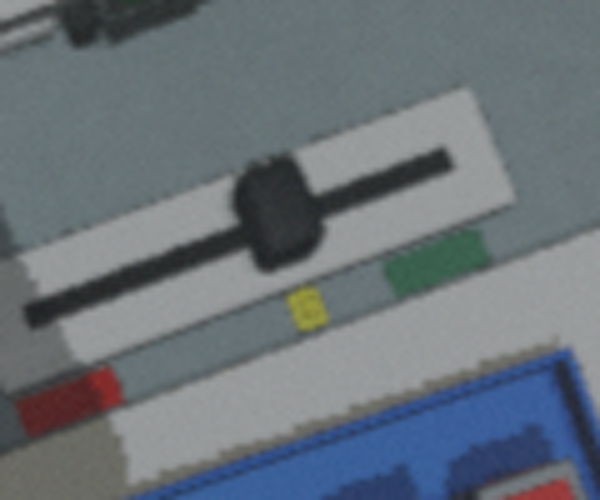

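View pics/z_side.png

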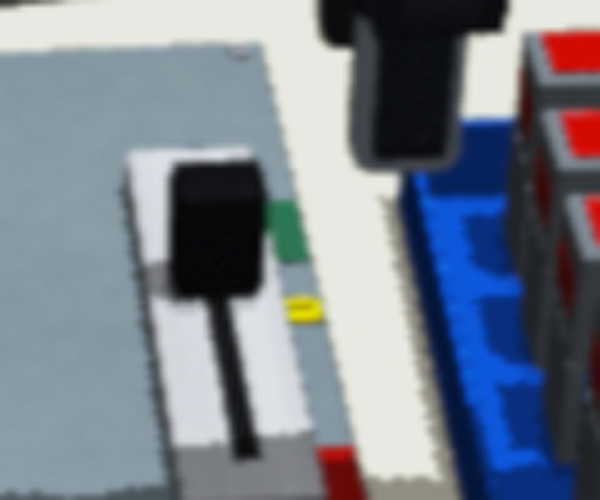

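```bash
python3 -c "
from pose import *
aim(p2w(-.0425,-.0128),.142,np.rad2deg(TH)+90)"
```

```text
t 32.3 pos [0.4505 0.3779 0.2164] SHIFT [-0.205 -4.008  1.49 ] TURN [-0.002 -0.006 -0.014] w 0.0399 f [-0.8  0.3 -0.5]
```

>>> {"method": "send_rows", "body": {
  "targets": [
    [-0.2,-1,0,0,0,0,50],
    [-0.2,-2,0,0,0,0,50],
    [-0.2,-3,0,0,0,0,50],
    [-0.2,-4,0.5,0,0,0,50],
    [-0.2,-4,1.4,0,0,0,50]
  ]
}}

```text
time_s: 32.92
position: [0.5337, 0.192, 0.147]
tool_rot: [[-0.935, -0.355, 0.004], [-0.355, 0.935, -0.0], [-0.003, -0.001, -1.0]]
ft_force: [-0.1, 0.1, -0.9]
grip_width: 0.05
```

>>> {"method": "send_rows", "body": {
  "targets": [
    [0,0,0,0,0,0,50],
    [0,0,0,0,0,0,50]
  ]
}}

```text
time_s: 33.17
position: [0.5322, 0.196, 0.1483]
tool_rot: [[-0.933, -0.36, 0.002], [-0.36, 0.933, 0.0], [-0.002, -0.0, -1.0]]
ft_force: [-0.2, 0.7, 0.9]
grip_width: 0.0504
```

```bash
python3 -c "
from pose import *
aim(p2w(-.0425,-.0128),.042,np.rad2deg(TH)+90)"
```

```text
t 33.17 pos [0.5322 0.196  0.1483] SHIFT [ 0.017 -0.027  2.127] TURN [-0.003  0.013 -0.005] w 0.0504 f [-0.2  0.7  0.9]
```

>>> {"method": "send_rows", "body": {
  "targets": [
    [0.01,-0.03,0.9,0,0,0,50],
    [0.01,-0.03,1.7,0,0,0,50],
    [0.01,-0.03,2.05,0,0,0,50],
    [0.01,-0.03,2.1,0,0,0,50],
    [0.01,-0.03,2.1,0,0,0,0]
  ]
}}

```text
time_s: 33.8
position: [0.5325, 0.1948, 0.0434]
tool_rot: [[-0.933, -0.361, 0.003], [-0.361, 0.933, 0.0], [-0.003, -0.001, -1.0]]
ft_force: [0.0, 0.2, 0.5]
grip_width: 0.0331
```

>>> {"method": "send_rows", "body": {
  "targets": [
    [0,0,0,0,0,0,0],
    [0,0,0,0,0,0,0],
    [0,0,0,0,0,0,0],
    [0,0,0,0,0,0,0]
  ]
}}

```text
time_s: 34.3
position: [0.5324, 0.1947, 0.0435]
tool_rot: [[-0.933, -0.361, 0.003], [-0.361, 0.933, 0.001], [-0.003, -0.0, -1.0]]
ft_force: [-1.0, 0.6, 6.3]
grip_width: 0.0195
```

```bash
python3 -c "
from pose import *
s=st();print(w2p(s['position']))
"
```

```text
t 34.3 p [0.5324 0.1947 0.0435] f [-1.   0.6  6.3] w 0.0195
[-0.04209465 -0.01274587]
```

>>> {"method": "send_rows", "body": {
  "targets": [
    [0,0,0,0,0,0,30],
    [0,0,0,0,0,0,40],
    [0,0,0,0,0,0,40],
    [0,0,-1,0,0,0,40],
    [0,0,-2,0,0,0,40]
  ]
}}

```text
time_s: 34.92
position: [0.5313, 0.1943, 0.1428]
tool_rot: [[-0.933, -0.36, -0.001], [-0.36, 0.933, -0.0], [0.001, 0.0, -1.0]]
ft_force: [0.8, -0.2, 0.2]
grip_width: 0.0401
```

>>> {"method": "send_rows", "body": {
  "targets": [
    [0.2,2,-1,0,0,0,40],
    [0.2,3,-1.5,0,0,0,40],
    [0.2,4,-1.5,0,0,0,40],
    [0.2,4,-1.5,0,0,0,40],
    [0.2,4,-1.5,0,0,0,40]
  ]
}}

```text
time_s: 35.55
position: [0.4493, 0.3788, 0.2171]
tool_rot: [[-0.932, -0.363, 0.0], [-0.363, 0.932, 0.0], [-0.001, 0.0, -1.0]]
ft_force: [0.6, -0.3, -0.5]
grip_width: 0.0402
```

Run:
```python
from pose import *
st()
for cam in('top','side'):
    im,d=snap(cam,cam+'21.png')
    for i in range(3): print(cam,slidepos(cam))
    q=proj(cam,np.r_[p2w(-.072,-.012),.013])[0]
    for c,s,m in blobs(im,'yellow',(int(q[0])-20,int(q[1])-20,int(q[0])+20,int(q[1])+20)):
        P,_,_=cloud(cam,d,m);w=w2p(P);lo,hi=w.min(0),w.max(0)
        print(c,s[4],w2p(ray_z(cam,*c,.0135)),np.round(w.mean(0),4),np.round((lo+hi)/2,4))
```

```text
t 35.55 p [0.4493 0.3788 0.2171] f [ 0.6 -0.3 -0.5] w 0.0402
top (255, array([-0.0595, -0.0219]), array([-0.0335, -0.0028]), array([-0.0465, -0.0123]))
top (254, array([-0.0596, -0.0217]), array([-0.0333, -0.0027]), array([-0.0465, -0.0122]))
top (252, array([-0.0595, -0.0217]), array([-0.0332, -0.0029]), array([-0.0464, -0.0123]))
[379.91666667 281.75      ] 24 [-0.07209739 -0.01289891] [-0.072  -0.0131] [-0.0723 -0.0132]
side (215, array([-0.0567, -0.0195]), array([-0.0304, -0.0007]), array([-0.0435, -0.0101]))
side (214, array([-0.0569, -0.0199]), array([-0.0307,  0.0003]), array([-0.0438, -0.0098]))
side (215, array([-0.0568, -0.0196]), array([-0.0305, -0.0004]), array([-0.0437, -0.01  ]))
[336.36 237.44] 25 [-0.07169848 -0.01009668] [-0.0719 -0.0114] [-0.0718 -0.0119]
```

View pics/side21.png

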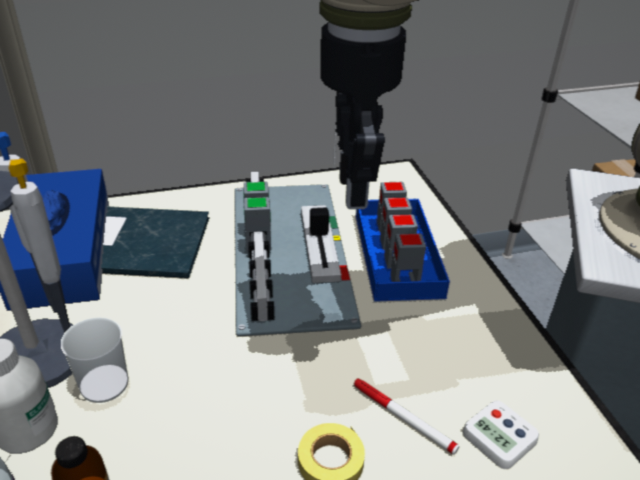

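View pics/top21.png

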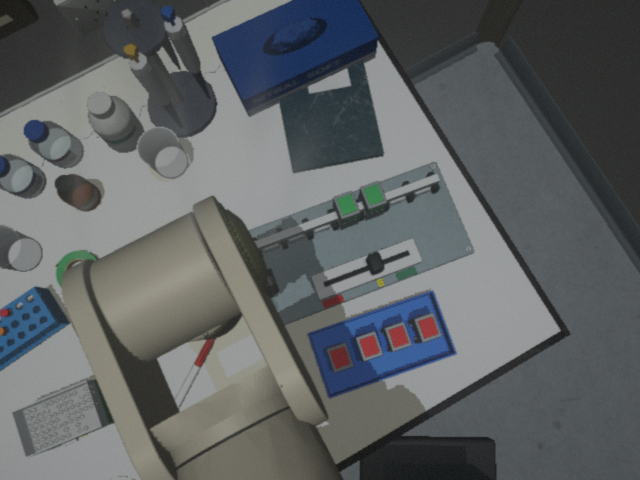

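```bash
python3 -c "
from h import *
st();print(env.close_job())"
```

```text
t 35.95 p [0.4506 0.3767 0.2167] f [ 1.3  0.6 -0.5] w 0.0401
the job is handed in; nothing more can be done
None
```

The job is handed in at about 36 s of the 210 s. I slid the grip to the red end stop and pulled all four failed modules straight up. They stand upright in the blue tray. Then I slid the grip back to standby and let go.

- **Modules:** the last pictures from both cameras show the four red-topped modules upright in the tray and the two green-topped ones still on the rail. The arm is well clear of everything.
- **Isolation:** the grip was still at the red end when I checked it after the fourth module went in, before moving it back.
- **Standby:** the first placing was about 1.5 mm off the pointer, so I gripped it again and moved it about 1 mm. The grip's centre now reads about 0.7 mm left of the pointer in the top camera and 0.1 to 1.9 mm left in the side camera. That is about the calibration's 2 mm, so I could not resolve it better.
- **Readings that disagreed:** the arm and the cameras differed by about 1.5 mm on how far the grip moved when I first slid it to the red end. I think my first grasp nudged it, so I used the cameras. A few tray-position readings were thrown off by the arm blocking the view; I ignored those, and the tray never appeared to move.

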